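# Tip the used polish caps into the spring-flap take-back box

### The job

Lift the steel scoop of used polish-bottle caps by its leaning handle, push the flap of the grey take-back box open with the scoop's lip and, while the scoop holds the flap open, tip all three caps in, keeping the gripper itself off the box. Then draw the scoop out so that the flap springs shut, and stand the empty scoop upright in the middle of the cork mat, lengthwise along it, leaving the bottles and jars where they are.

Things in the scene. Friction and masses are not known exactly. Their poses are not given: they have to be found in the camera images.
- scoop: steel hand scoop, open at top and front, about 160 g. Origin: centre of its footprint at counter level; +x to the lip, +z up. x -64 to +65 mm, 42 mm wide, 36 inside. 4 mm floor rises 0.15 rad to the lip, so caps stay back until it is pitched lip-down further. Side walls 28 mm above the floor; rear wall (x -64 to -60) 50 mm high. Stands on the rear wall's edge and a 9 mm high foot at x -8 to -2
- scoop_grip (a point): grip point on the scoop's handle, at scoop (-75.6, 0, +77.2) mm. The handle is a black flat bar, 8 mm thick, 30 mm wide (y), rising from the rear wall's top and leaning back 0.40 rad (23 degrees) from vertical, along (-0.39, 0, 0.92) in the scoop's frame. This point is mid-thickness, 35 mm up from the rear wall and 25 mm short of the handle's end
- scoop_lip (a point): middle of the lower front edge of the lip, at scoop (+64.6, 0, +19.4) mm
- cap1: used white polish-bottle cap, cylinder 16 mm diameter, 30 mm long, about 14 g, lying crosswise in the scoop. Origin at its centre, y along its axis; cap1 is rearmost
- cap2: the same kind of cap, in front of cap1
- cap3: the same kind of cap, in front of cap2
- bin: grey take-back box fixed to the counter, 170 (x) by 130 mm (y), walls 4 mm. Origin: centre of its underside. Its roof rises towards +x at 0.40 rad, from z 134 at x -85 to z 206 mm at x +85. The mouth in the roof (x -48 to +42, y +-44) is closed by a spring flap hinged on its low -x edge, which swings down inside: tip from the -x side, scoop lip pointing to +x
- hinge (a point): middle of the flap's hinge edge, in the roof's surface: at box (-48, 0, 150) mm
- flap (a joint): angle of the aluminium flap, rad: 0 shut (flush with the roof, rising 0.40 rad to +x), 0.40 level, grows as it is pushed down, at most 1.5. 96 mm from hinge to free edge, 84 wide, 4 thick. Spring torque 0.072 Nm shut plus 0.06 Nm per rad: the caps' weight cannot open it and it shuts by itself. From about 0.5 rad caps drop past its free edge
- mat: cork mat fixed to the counter, 170 (x) by 90 (y) by 3 mm thick. Origin: centre of its underside
- polish_a: bystander: small polish bottle, 28 mm diameter, 76 mm high, upright; origin under its centre
- polish_b: bystander: another such polish bottle
- jar_a: bystander: white gel jar, 42 mm diameter, 38 mm high, upright; origin under its centre
- jar_b: bystander: another such jar
Mind the look-alikes: they are no part of the job. Several things look just like the scoop: the one meant starts farthest to the robot's right.

How it is judged:
By the outcome, as a careful person would: the job done as asked, in the order asked, and still so for the second after the job is handed in, with the robot touching nothing.
It also fails if it takes over 51 s, if anything falls off the work surface, if the arm or the gripper's body presses on something with over 40 N, if the wrist force passes 120 N, or if a joint passes its speed limit or range.

### The arm

A 6-joint arm with a two-finger parallel gripper is mounted at the origin on the work surface. World frame = base frame: x ahead of the robot, y to its left, z up, the work surface at z = 0. Lengths are in m, angles in rad, forces in N, time in s.
With the tool pointing down it reaches from about 0.375 to 0.9 m from the base axis. Payload 3.1 kg.
Tool frame: the origin (TCP) lies between the finger pads; the fingertips stand 22 mm ahead of it and the grasp point (between the pads) lies 3 mm ahead of it; z points along the fingers, y is the line along which they close (so a half turn about z gives the same grasp; the last joint's range is limited). The gripper opens to 87 mm and grips with 3 to 60 N. Pads are 19 mm wide; open, the fingers measure 117 mm over their backs; the gripper's body (75 mm by 190 mm) begins 51 mm behind the grasp point.
Start: joints at [1.079, 0.527, 1.433, -0, 1.181, -0.178], TCP at [0.192, 0.595, 0.245] pointing down, gripper open.
Joint ranges: [-3.08, 3.08], [-0.75, 2.2], [0.22, 2.44], [-1.43, 4.57], [0, 2.65], [-2.85, 2.85]. Speed limits (rad/s): [2.79, 2.79, 3.14, 3.14, 3.14, 3.14].

### API

Orientations are given as a unit quaternion [x, y, z, w].
In Python, from rig import robot gives the robot as it stands.
- The arm moves only by the tool move_arm, never from a script. Its argument "series" is text: rows parted by semicolons, each of 6 numbers parted by spaces: the shift along the tool's x, y, z in mm, then the turn, a rotation vector about the tool's x, y, z in degrees. In form: dx dy dz ax ay az; .... A call has 1 to 8 rows; each row is the pose to reach, as a shift and turn from the pose commanded when the call began, along the tool's axes at that moment; what a row does not reach only later rows make up. A row lasts 1/12 s, in which the tool goes at most 41.7 mm and 7.16 degrees, less where a joint would pass 70% of its speed; a pose out of reach is approached as far as the arm can. A call with a gripper value outside its range is refused whole. "jaw" is the opening, from 0 (shut) to 1 (fully open), set as the call begins (left out, the last holds). The fingers move at their own pace and stop on an object; "newtons" is the grip in N (left out, the last holds). Time passes only in rows, so rows that repeat a pose let the fingers close. It gives the time, the measured TCP pose, the force, the opening and the grip force at its end, in the units of the state.
- robot.get_obs(): the state, without advancing time (a new reading comes with each control period).
- robot.camera(name): name is "scene" or "side" or "wrist"; returns a dict with "img" (384x512x3 uint8, red, green, blue), "mtx" (3x3 intrinsics, pixels), "distortion" ([k1, k2, p1, p2, k3] as OpenCV has them; the pictures are not rectified), "world_to_cam" (4x4, takes a point from world to camera coordinates). Camera axes: x right, y down, z forward; pixel columns grow to the right and rows downward; lengths in m; the calibration is good to about 2 mm. A picture is of the moment at which its call begins. There is no depth.
- robot.hand_in(): hands the job in; it is judged then, once.
Trained networks look in a picture, given as the dict that the camera call returned (one of the last four; its "shot" number tells which), for a name from the list of things; names that differ only in an ending like _2 or _b are one class to them, and where a whole thing is asked for, a point or a joint stands for the part that bears it (a point fixed in the world has none). Each returns a list of dicts, best first, with "p" (0 to 1); they miss things now and then, are a little off and sometimes report something else, mostly with a low value. They report only what shows in the picture. A call takes as long as a camera call. They do not tell look-alikes from the thing itself.
- robot.search_frame(picture, thing): "xyz" ([x, y, z] in m, in world coordinates, good to about 4 mm: the middle of the surface that is visible of it).
- robot.tip_of(picture, thing): "xyz" ([x, y, z] in m, in world coordinates, good to about 4 mm: a listed point, or the origin of a listed thing).
The state is a dict: "time": time; "q": joint angles; "joint_velocities": joint speeds; "joint_torque": joint torques, N m; "position": TCP position; "tool_rot": TCP orientation; "ft_force": force on the tool from outside, world axes, zero at the start; "moment": the same for the moment, N m; "grip_width": finger opening in m; "grip_force": force on a finger pad.
Only numpy, scipy, OpenCV 4.12 (cv2) and the standard library are available. Lean on these libraries where they do the work, as an engineer would, in place of code of your own. Each camera call takes 0.05 s, during which the arm holds its last target. There are 200 camera calls.

## Working session

There is one attempt and no reset: what is moved stays moved. The work goes in short steps, Python scripts to look and compute and a tool call to move; the robot and the scene stay as the last step left them, time stands still between calls to the robot, and variables do not carry over. Pictures are saved under pics/ and viewed, at most 10 in all, crops included, and the job is handed in when it is done.

Besides the shell and the picture viewer there is one more tool, called after "Request:" by a JSON object that holds its "op" and its "data", one argument or row to a line. move_arm: Moves the arm, as the interface text tells. Its arguments: {"type":"object","properties":{"series":{"type":"string"},"jaw":{"type":"number"},"newtons":{"type":"number"}},"required":["series"]}

```bash
mkdir -p pics; ls
cat > h.py <<'E'
import numpy as np, cv2
from rig import robot
from scipy.spatial.transform import Rotation as R
np.set_printoptions(precision=4,suppress=True)
def proj(c,P):
    P=np.atleast_2d(P).astype(float); T=np.array(c["world_to_cam"])
    return cv2.projectPoints(P,cv2.Rodrigues(T[:3,:3])[0],T[:3,3],np.array(c["mtx"]),np.array(c["distortion"]))[0][:,0]
def save(c,n,crop=None,s=1):
    im=c["img"][:,:,::-1]
    if crop: im=im[crop[1]:crop[3],crop[0]:crop[2]]
    cv2.imwrite("pics/"+n,cv2.resize(im,None,fx=s,fy=s,interpolation=cv2.INTER_CUBIC))
E
python3 - <<'E'
from h import *
cs=[robot.camera(n) for n in("scene","side")]
im=np.vstack([c["img"] for c in cs])[:,:,::-1]
cv2.imwrite("pics/a.png",cs[0]["img"][:,:,::-1]);cv2.imwrite("pics/b.png",cs[1]["img"][:,:,::-1])
for c in cs:
  T=np.array(c["world_to_cam"]);print("cam",-T[:3,:3].T@T[:3,3])
  for t in["scoop","scoop_grip","scoop_lip","cap1","bin","hinge","mat","polish_a","jar_a"]:
    for d in robot.tip_of(c,t): print(t,round(d["p"],2),np.array(d["xyz"]),proj(c,d["xyz"])[0].round())
print(robot.get_obs())
E
```

```text
pics
cam [1.1603 0.0447 0.886 ]
scoop 0.92 [ 0.2417  0.324  -0.0024] [304. 150.]
scoop 0.73 [0.4034 0.4442 0.0009] [355. 182.]
scoop 0.72 [ 0.6254  0.2169 -0.0013] [296. 255.]
scoop_grip 0.98 [0.1684 0.3547 0.0753] [310. 116.]
scoop_grip 0.83 [0.4748 0.4084 0.0777] [355. 183.]
scoop_grip 0.82 [0.6157 0.2962 0.0763] [329. 230.]
scoop_lip 0.89 [0.6317 0.1573 0.0213] [274. 255.]
scoop_lip 0.84 [0.3504 0.4796 0.0167] [361. 164.]
scoop_lip 0.61 [0.2982 0.3022 0.0198] [302. 158.]
scoop_lip 0.59 [ 0.5868 -0.1449  0.1538] [142. 224.]
cap1 0.63 [0.62   0.2719 0.0162] [317. 246.]
cap1 0.6 [0.6225 0.237  0.0199] [304. 248.]
cap1 0.59 [0.6234 0.2541 0.0171] [310. 248.]
bin 0.76 [ 0.59   -0.1937  0.0022] [137. 262.]
hinge 0.73 [ 0.5867 -0.1444  0.1519] [143. 225.]
mat 0.61 [0.6179 0.2972 0.0773] [329. 231.]
mat 0.57 [0.4652 0.146  0.0026] [260. 209.]
polish_a 0.71 [ 0.5749 -0.0098 -0.0009] [207. 249.]
polish_a 0.44 [ 0.4179 -0.0474 -0.003 ] [191. 206.]
jar_a 0.83 [ 0.6803 -0.0037 -0.0022] [213. 285.]
jar_a 0.59 [ 0.7836 -0.2104  0.0018] [127. 335.]
jar_a 0.23 [ 0.6254  0.2184 -0.0001] [297. 254.]
[... 789 characters left out ...]
olish_a 0.61 [ 0.5726 -0.0104  0.0005] [287. 255.]
polish_a 0.51 [ 0.4197 -0.0457  0.0002] [225. 272.]
jar_a 0.92 [ 0.7826 -0.2106  0.0019] [400. 322.]
jar_a 0.72 [ 0.6817 -0.0031  0.0013] [329. 250.]
{'time': 1.0, 'q': array([ 1.0795,  0.5275,  1.4327, -0.    ,  1.1814, -0.1785]), 'joint_velocities': array([-0.0004, -0.0025,  0.0007,  0.0006, -0.0002, -0.0002]), 'joint_torque': array([ -0.0006, -44.0017, -17.6989,   0.0633,   0.0504,  -0.    ]), 'position': array([0.1923, 0.5947, 0.2446]), 'tool_rot': array([ 0.1558,  0.9878, -0.    ,  0.    ]), 'ft_force': array([-0.1398,  0.3633, -0.1127]), 'moment': array([-0.0276, -0.016 ,  0.0205]), 'grip_force': 0.0, 'grip_width': 0.08670776569652136}
```

View pics/a.png

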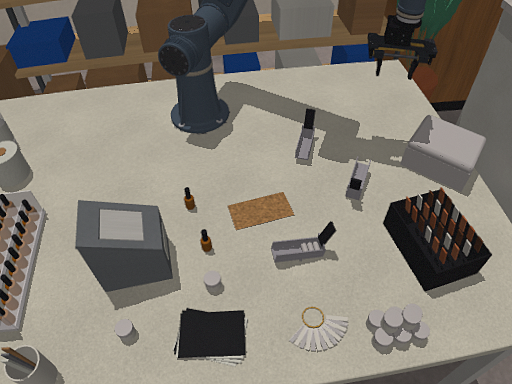

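View pics/b.png

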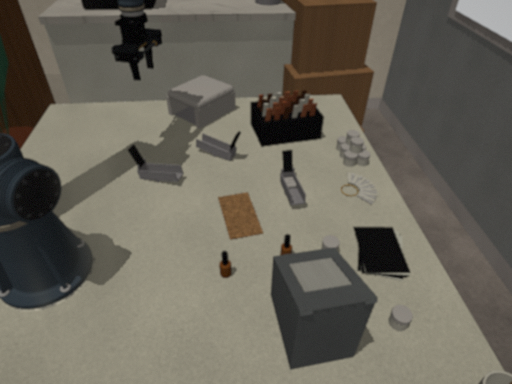

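The three scoop look-alikes in the scene picture are at pixels (304,150), (355,182) and (296,255). The one at (296,255) has the smallest y (0.22), so it is farthest to the robot's right, and it holds the caps. I'll confirm that in a crop with model overlays.

```bash
cat >> h.py <<'E'
def W(pts,o,yaw): return R.from_euler('z',yaw,degrees=True).apply(np.array(pts,float)/1000)+o
BIN=[[-85,-65,134],[85,-65,206],[85,65,206],[-85,65,134],[-85,-65,134],[-85,-65,0],[-85,65,0],[-85,65,134]]
MOU=[[-48,-44,150],[42,-44,188],[42,44,188],[-48,44,150],[-48,-44,150]]
SC=[[-64,-21,0],[65,-21,20],[65,21,20],[-64,21,0],[-64,-21,0],[-64,-21,50],[-64,21,50],[-75.6,0,77.2]]
MAT=[[-85,-45,3],[85,-45,3],[85,45,3],[-85,45,3],[-85,-45,3]]
def draw(im,c,pts,o,yaw,s,off,col):
    p=(proj(c,W(pts,o,yaw))-off)*s
    cv2.polylines(im,[p.round().astype(np.int32)],False,col,1,cv2.LINE_AA)
E
python3 - <<'E'
from h import *
c=robot.camera("scene");s=2.7;off=np.array([65,175])
im=cv2.resize(c["img"][175:315,65:355,::-1],None,fx=s,fy=s,interpolation=cv2.INTER_CUBIC)
c2=robot.camera("side");o2=np.array([200,130]);s2=2.6
im2=cv2.resize(c2["img"][130:360,200:400,::-1],None,fx=s2,fy=s2,interpolation=cv2.INTER_CUBIC)
for I,C,S,O in((im,c,s,off),(im2,c2,s2,o2)):
  draw(I,C,BIN,[.5904,-.1923,.0],-88,S,O,(0,0,255));draw(I,C,MOU,[.5904,-.1923,.0],-88,S,O,(0,255,0))
  draw(I,C,SC,[.6248,.2178,.0],-84,S,O,(0,0,255));draw(I,C,MAT,[.467,.1467,.0],-80,S,O,(255,0,0))
cv2.imwrite("pics/c.png",im);cv2.imwrite("pics/d.png",im2)
E
```

```text
(no output)
```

View pics/c.png

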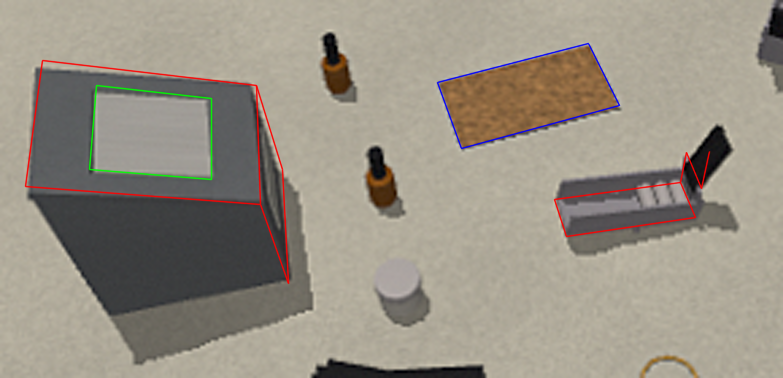

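View pics/d.png

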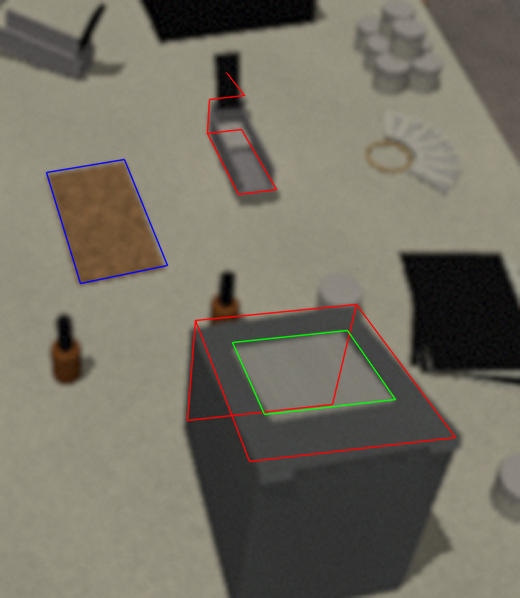

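Picture c shows the scoop with three caps at crop (650,190), which is scene (306,245). It is the right-most of the three and matches the description. The bin overlay (yaw -88°) and the mat overlay (yaw -80°) both fit within 2-3 mm. Next I'll compute the pregrasp move.

```bash
cat >> h.py <<'E'
def scoopR(yaw,pitch=0): return R.from_euler('z',yaw,degrees=True)*R.from_euler('y',pitch)   # +pitch = lip down
HD=np.array([-np.sin(.4),0,np.cos(.4)])
G=np.array([-75.6,0,77.2])/1000; L=np.array([64.6,0,19.4])/1000
def toolR(Rs,sgn): # tool z against the handle, y along sgn*scoop y
    z=-HD; y=np.array([0,sgn,0.]); return Rs*R.from_matrix(np.c_[np.cross(y,z),y,z])
def delta(p,Rt,cur=None):
    o=robot.get_obs(); p0,R0=cur if cur else (o["position"],R.from_quat(o["tool_rot"]))
    return np.r_[R0.inv().apply(np.array(p)-p0)*1000,(R0.inv()*Rt).as_rotvec(degrees=True)]
E
python3 - <<'E'
from h import *
Rs=scoopR(-84)
for s in(1,-1):
  Rt=toolR(Rs,s); print(delta(np.array([.6173,.2947,.0772])+.087*Rs.apply(HD),Rt).round(1))
E
```

```text
[-483.  -123.7   87.3   13.2  -20.3   65.2]
[-483.  -123.7   87.3   22.7   14.8 -112.2]
```

Request:
{"op": "move_arm", "data": {
  "series": "-300 -60 20 8 -12 40; -300 -60 20 8 -12 40; -300 -60 20 8 -12 40; -300 -60 20 8 -12 40; -300 -60 20 8 -12 40; -300 -60 20 8 -12 40; -300 -60 20 8 -12 40; -300 -60 20 8 -12 40",
  "jaw": 0.7
}}

```text
time: 1.77
position: [0.4643, 0.4425, 0.2239]
tool_rot: [0.484, 0.866, -0.083, 0.092]
ft_force: [0.2, -0.5, 0.4]
grip_width: 0.0611
grip_force: 0.0
```

Run:
```python
from h import *
Rs=scoopR(-84)
print(delta(np.array([.6173,.2947,.0772])+.087*Rs.apply(HD),toolR(Rs,1)).round(1),robot.get_obs()["q"])
```

```text
[-155.    72.2  102.9    5.    -8.2   25. ] [ 0.6898  0.6252  1.3289 -0.2417  1.2863  0.217 ]
```

Request:
{"op": "move_arm", "data": {
  "series": "-155 72 60 5 -8 25; -155 72 80 5 -8 25; -155 72 103 5 -8 25; -155 72 103 5 -8 25; -155 72 103 5 -8 25; -155 72 103 5 -8 25; -155 72 103 5 -8 25; -155 72 103 5 -8 25"
}}

```text
time: 2.43
position: [0.6084, 0.3318, 0.1572]
tool_rot: [0.655, 0.73, -0.133, 0.145]
ft_force: [-0.1, -0.2, 0.6]
grip_width: 0.0607
grip_force: 0.0
```

Run:
```python
from h import *
for n in("wrist","scene","side"):
  c=robot.camera(n)
  for t in["scoop","scoop_grip","scoop_lip"]:
    for d in robot.tip_of(c,t):
      if .5<d["xyz"][0]<.75 and d["xyz"][1]>.1: print(n,t,round(d["p"],2),np.array(d["xyz"]),proj(c,d["xyz"])[0].round())
  if n=="wrist":
    im=c["img"][:,:,::-1].copy(); draw(im,c,SC,[.6248,.2178,0],-84,1,0,(0,0,255)); cv2.imwrite("pics/e.png",im)
o=robot.get_obs();print(o["q"],o["position"])
Rs=scoopR(-84)
print(delta(np.array([.6173,.2947,.0772])-.003*Rs.apply(-HD),toolR(Rs,1)).round(1))
```

```text
wrist scoop 0.8 [ 0.6282  0.2168 -0.0011] [265. 213.]
wrist scoop_grip 0.62 [0.6201 0.2931 0.0763] [269. 207.]
wrist scoop_lip 0.8 [0.6299 0.1515 0.0193] [260. 268.]
wrist scoop_lip 0.71 [0.6196 0.2938 0.0755] [268. 206.]
scene scoop 0.63 [ 0.6252  0.2167 -0.0022] [296. 255.]
scene scoop_grip 0.61 [0.6196 0.2974 0.081 ] [330. 231.]
scene scoop_lip 0.84 [0.6314 0.1541 0.0205] [273. 255.]
side scoop 0.94 [ 0.6219  0.219  -0.0004] [291. 194.]
side scoop_grip 0.94 [0.6172 0.2927 0.0768] [287. 158.]
side scoop_lip 0.69 [0.627  0.1498 0.0213] [297. 204.]
[ 0.4849  0.8026  1.1876 -0.3772  1.3243  0.5014] [0.6088 0.3317 0.1574]
[-3.9  4.7 85.6 -0.1 -0.3  0.2]
```

View pics/e.png

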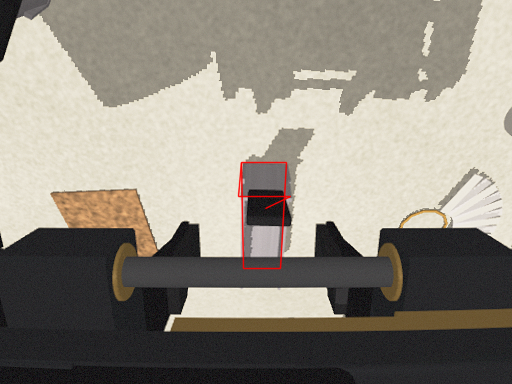

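The wrist view shows the handle between the open fingers at (268,207), with the overlay about 4 px left, so the grip is near (0.619, 0.294). I'll descend with that correction.

Run:
```python
from h import *
Rs=scoopR(-85)
print(delta(np.array([.619,.294,.0772])+.003*Rs.apply(HD),toolR(Rs,1)).round(1))
```

```text
[-4.7  6.3 85.9  0.3 -0.3  1.2]
```

Request:
{"op": "move_arm", "data": {
  "series": "-5 6 20 0 0 1; -5 6 40 0 0 1; -5 6 60 0 0 1; -5 6 75 0 0 1; -5 6 86 0 0 1; -5 6 86 0 0 1; -5 6 86 0 0 1"
}}

```text
time: 3.62
position: [0.6186, 0.2945, 0.0795]
tool_rot: [0.661, 0.724, -0.132, 0.146]
ft_force: [0.8, 0.2, 0.8]
grip_width: 0.0611
grip_force: 0.0
```

Request:
{"op": "move_arm", "data": {
  "series": "0 0 0 0 0 0; 0 0 0 0 0 0; 0 0 0 0 0 0; 0 0 0 0 0 0; 0 0 0 0 0 0; 0 0 0 0 0 0; 0 0 0 0 0 0; 0 0 0 0 0 0",
  "jaw": 0.1,
  "newtons": 55
}}

```text
time: 4.28
position: [0.6188, 0.2949, 0.0802]
tool_rot: [0.661, 0.724, -0.131, 0.146]
ft_force: [0.0, 0.6, 1.9]
grip_width: 0.0299
grip_force: 55.0
```

Run:
```python
from h import *
o=robot.get_obs();R0=R.from_quat(o["tool_rot"]);print(o["position"],o["ft_force"],o["grip_width"],o["grip_force"])
print("up 100 in tool",R0.inv().apply([0,0,100]))
for n in("scene","side"):
  c=robot.camera(n)
  for t in["scoop","scoop_grip","scoop_lip"]:
    for d in robot.tip_of(c,t):
      if .5<d["xyz"][0]<.75 and d["xyz"][1]>.1: print(n,t,round(d["p"],2),np.array(d["xyz"]))
```

```text
[0.6188 0.2949 0.0802] [0.0187 0.6226 1.937 ] 0.02987147763124479 54.97981077991426
up 100 in tool [-38.5046   0.4115 -92.2888]
scene scoop 0.66 [ 0.6244  0.2167 -0.0011]
scene scoop_grip 0.72 [0.6151 0.2963 0.0757]
scene scoop_lip 0.76 [0.6317 0.1545 0.0206]
side scoop 0.8 [0.6253 0.2166 0.0006]
side scoop_grip 0.84 [0.6173 0.2922 0.0773]
side scoop_lip 0.63 [0.6256 0.1521 0.0194]
```

Request:
{"op": "move_arm", "data": {
  "series": "-2 0 -5 0 0 0; -7 0 -17 0 -1 0; -14 0 -33 0 -3 0; -23 0 -55 0 -6 0; -33 0 -79 0 -9 0; -42 0 -101 0 -11 0; -48 0 -115 0 -12 0; -50 0 -120 0 -12 0"
}}

```text
time: 5.35
position: [0.6187, 0.2958, 0.2116]
tool_rot: [0.644, 0.705, -0.198, 0.222]
ft_force: [0.1, 0.5, -1.9]
grip_width: 0.0292
grip_force: 55.0
```

```bash
cat >> h.py <<'E'
def look(ts=("scoop_lip",),lo=(.4,-.4),hi=(.8,.45)):
  for n in("scene","side"):
    c=robot.camera(n)
    for t in ts:
      for d in robot.tip_of(c,t):
        x=np.array(d["xyz"])
        o=robot.get_obs();R0=R.from_quat(o["tool_rot"])
        if abs(np.linalg.norm(x-o["position"])-.15)<.03: print(n,t,round(d["p"],2),x,"in tool",R0.inv().apply(x-o["position"])*1000)
E
python3 - <<'E'
from h import *
look()
o=robot.get_obs();R0=R.from_quat(o["tool_rot"]);print(o["position"],o["q"],o["ft_force"])
S=toolR(R.identity(),1).inv(); print("ideal lip in tool",S.apply(L-G)*1000+[0,0,3])
Rp=toolR(scoopR(-85,-.2),1);print("pitch err",(Rp.inv()*R0).as_rotvec(degrees=True))
E
```

```text
scene scoop_lip 0.89 [0.6309 0.1487 0.1818] in tool [-104.7629   -1.0234  106.6657]
side scoop_lip 0.86 [0.6279 0.1395 0.1812] in tool [-112.0256   -3.7448  110.4487]
[0.6175 0.2942 0.2083] [ 0.4988  0.7954  1.134  -0.5516  1.4924  0.5317] [-1.161   1.1965 -2.6751]
ideal lip in tool [-106.6244    0.      110.8338]
pitch err [-0.1758 -0.2802 -0.1488]
```

The lip's position in the tool frame matches the ideal, so the grip did not slip. Next I'll plan the transport and the tipping path, with a clearance check.

```bash
cat >> h.py <<'E'
BO=np.array([.591,-.192,0]); BY=-88
def lippose(x,z,pitch,yaw=BY):  # lip at box (x,0,z) mm -> tcp pose
    Rs=scoopR(yaw,pitch); l=W([[x,0,z]],BO,BY)[0]
    return l+Rs.apply(G-L+.003*HD), toolR(Rs,1)
E
cat > plan.py <<'E'
from h import *
ph=[.0,.3,.45,.6,.75,.86,.93,.96,.96]; th=[.1,.15,.26,.38,.5,.62,.74,.86,.9]
s=50;P=[]
prof=np.array([[64.6,19.4],[-2,9],[-2,0],[-8,0],[-8,8.5],[-60,0],[-64,0]])
pr=np.vstack([np.linspace(a,b,20) for a,b in zip(prof,prof[1:])])
for f,t in zip(ph,th):
    l=np.array([-48+s*np.cos(.4-f),151+s*np.sin(.4-f)]); P.append(lippose(*l,t))
    d=(pr-prof[0]); x=l[0]+d[:,0]*np.cos(t)+d[:,1]*np.sin(t); z=l[1]-d[:,0]*np.sin(t)+d[:,1]*np.cos(t)
    surf=np.where(x<-48,150+(x+48)*np.tan(.4),150+(x+48)*np.tan(.4-f))
    m=(x>-85); print(f,t,l.round(),"min clear",(z-surf)[m].min().round(1), "excl lip",(z-surf)[m&(x<l[0]-12)].min().round(1))
E
python3 - <<'E'
from plan import *
print(delta(*lippose(-50,235,-.2)).round(1))
E
```

```text
0.0 0.1 [ -2. 170.] min clear 1.0 excl lip 6.2
0.3 0.15 [  2. 156.] min clear 1.0 excl lip 2.4
0.45 0.26 [  2. 149.] min clear 1.0 excl lip 1.8
0.6 0.38 [  1. 141.] min clear 1.0 excl lip 1.4
0.75 0.5 [ -1. 134.] min clear 0.7 excl lip 0.7
0.86 0.62 [ -3. 129.] min clear 1.0 excl lip 1.1
0.93 0.74 [ -5. 126.] min clear 1.0 excl lip 2.1
0.96 0.86 [ -6. 124.] min clear 1.0 excl lip 4.0
0.96 0.9 [ -6. 124.] min clear 1.0 excl lip 4.9
[-264.5  -59.3  112.4    1.9    0.3    2.6]
```

Request:
{"op": "move_arm", "data": {
  "series": "-10 -2 0 0 0 0; -30 -6 5 0 0 0; -57 -12 15 0 0 1; -87 -20 30 0 0 1; -117 -28 45 0 0 1; -147 -34 57 1 0 2; -177 -40 70 1 0 2; -205 -46 83 1 0 2"
}}

```text
time: 6.22
position: [0.5909, 0.0729, 0.2578]
tool_rot: [0.658, 0.692, -0.203, 0.219]
ft_force: [0.9, -0.3, -1.1]
grip_width: 0.0291
grip_force: 55.0
```

```bash
sed -i 's/^ph=.*/ph=[.0,.25,.35,.47,.6,.72,.82,.9,.95]; th=[.1,.15,.26,.38,.5,.62,.74,.86,.97]/' plan.py
python3 - <<'E'
from plan import *
print(delta(*lippose(-50,235,-.2)).round(1))
E
```

```text
0.0 0.1 [ -2. 170.] min clear 1.0 excl lip 6.2
0.25 0.15 [  1. 158.] min clear 1.0 excl lip 3.1
0.35 0.26 [  2. 153.] min clear 1.0 excl lip 3.2
0.47 0.38 [  2. 148.] min clear 1.0 excl lip 3.2
0.6 0.5 [  1. 141.] min clear 1.0 excl lip 3.1
0.72 0.62 [ -1. 135.] min clear 1.0 excl lip 3.2
0.82 0.74 [ -2. 131.] min clear 1.0 excl lip 4.2
0.9 0.86 [ -4. 127.] min clear 1.0 excl lip 5.1
0.95 0.97 [ -5. 125.] min clear 1.0 excl lip 6.5
[-57.5 -10.2  29.4   0.9   0.3   0.6]
```

Request:
{"op": "move_arm", "data": {
  "series": "-20 -4 9 0 0 0; -37 -7 19 1 0 1; -49 -9 25 1 0 1; -55 -10 28 1 0 1; -57 -10 29 1 0 1; -57 -10 29 1 0 1; -57 -10 29 1 0 1"
}}

```text
time: 6.8
position: [0.5853, 0.0125, 0.2661]
tool_rot: [0.666, 0.685, -0.206, 0.215]
ft_force: [-1.6, 0.1, -2.2]
grip_width: 0.0293
grip_force: 55.0
```

Run:
```python
from h import *
look()
def inbox(x): return R.from_euler('z',-BY,degrees=True).apply(np.array(x)-BO)*1000
for n in("scene","side","wrist"):
  c=robot.camera(n)
  for t in("hinge","bin","flap","scoop_lip"):
    for d in robot.tip_of(c,t)[:2]: print(n,t,round(d["p"],2),np.array(d["xyz"]),"box",inbox(d["xyz"]))
  if n!="wrist":
    im=c["img"][:,:,::-1]; 
    a,b=((60,130),(260,310)) if n=="scene" else ((200,130),(400,360))
    I=cv2.resize(im[a[1]:b[1],a[0]:b[0]],None,fx=2,fy=2,interpolation=cv2.INTER_CUBIC)
    draw(I,c,MOU,BO,BY,2,np.array(a),(0,255,0)); cv2.imwrite("pics/t_%s.png"%n,I)
A=cv2.imread("pics/t_scene.png");B=cv2.imread("pics/t_side.png");h=max(len(A),len(B))
cv2.imwrite("pics/f.png",np.hstack([cv2.copyMakeBorder(i,0,h-len(i),0,0,0) for i in(A,B)]))
print("to preP1",delta(*lippose(-4,185,.0)).round(1))
```

```text
scene scoop_lip 0.91 [ 0.5885 -0.1366  0.24  ] in tool [-108.1769   -1.5248  106.4404]
side scoop_lip 0.9 [ 0.5849 -0.1428  0.237 ] in tool [-111.3673   -5.3121  112.381 ]
scene hinge 0.95 [ 0.5843 -0.1444  0.1508] box [-47.8048  -5.0347 150.8   ]
scene bin 0.64 [ 0.5888 -0.194   0.001 ] box [ 1.922  -2.2685  1.    ]
scene bin 0.48 [ 0.5864 -0.0422  0.2118] box [-149.8693    0.6307  211.8   ]Traceback (most recent call last):
  File "<stdin>", line 7, in <module>
ValueError: it knows: bin, cap, hinge, jar, mat, polish, scoop, scoop_grip, scoop_lip
```

Run:
```python
from plan import *
for n,a,b in(("scene",(60,130),(260,310)),("side",(200,130),(400,310))):
    c=robot.camera(n)
    I=cv2.resize(c["img"][a[1]:b[1],a[0]:b[0],::-1],None,fx=2,fy=2,interpolation=cv2.INTER_CUBIC)
    draw(I,c,MOU,BO,BY,2,np.array(a),(0,255,0)); cv2.imwrite("pics/t_%s.png"%n,I)
cv2.imwrite("pics/f.png",np.hstack([cv2.imread("pics/t_scene.png"),cv2.imread("pics/t_side.png")]))
print("to preP1",delta(*lippose(-4,185,.0)).round(1))
Q=lippose(-4,185,0.)
for p in P: print(delta(*p,cur=Q).round(1))
```

```text
0.0 0.1 [ -2. 170.] min clear 1.0 excl lip 6.2
0.25 0.15 [  1. 158.] min clear 1.0 excl lip 3.1
0.35 0.26 [  2. 153.] min clear 1.0 excl lip 3.2
0.47 0.38 [  2. 148.] min clear 1.0 excl lip 3.2
0.6 0.5 [  1. 141.] min clear 1.0 excl lip 3.1
0.72 0.62 [ -1. 135.] min clear 1.0 excl lip 3.2
0.82 0.74 [ -2. 131.] min clear 1.0 excl lip 4.2
0.9 0.86 [ -4. 127.] min clear 1.0 excl lip 5.1
0.95 0.97 [ -5. 125.] min clear 1.0 excl lip 6.5
to preP1 [-36.5  -1.2  50.6   0.1  11.7  -0.4]
[-7.8  0.   4.1 -0.   5.7  0. ]
[-12.4  -0.   11.9  -0.    8.6   0. ]
[-25.3  -0.    7.6   0.   14.9   0. ]
[-39.5   0.    5.2   0.   21.8   0. ]
[-53.7  -0.    4.9  -0.   28.6   0. ]
[-68.1  -0.    5.8   0.   35.5   0. ]
[-83.   -0.    7.8   0.   42.4   0. ]
[-98.4   0.   11.1   0.   49.3   0. ]
[-113.1   -0.    15.1   -0.    55.6    0. ]
```

View pics/f.png

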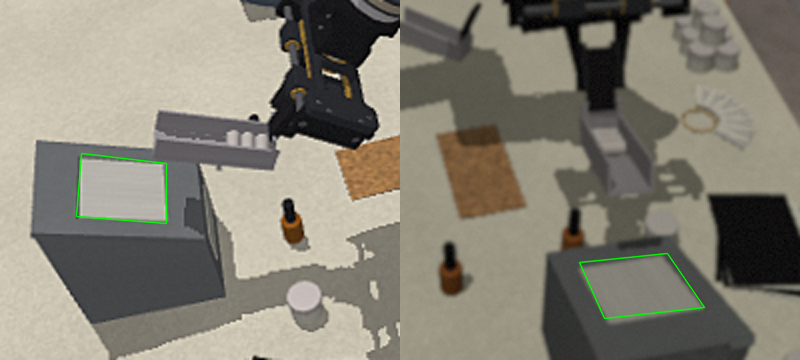

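The picture shows all three caps against the rear of the scoop at (250,140), the lip in line with the mouth, and the mouth overlay fitting. I'll approach, then push and tip.

Request:
{"op": "move_arm", "data": {
  "series": "-7 0 10 0 2 0; -18 0 24 0 5 0; -28 -1 38 0 8 0; -34 -1 47 0 10 0; -36 -1 50 0 11 0; -36 -1 50 0 11 0"
}}

```text
time: 7.75
position: [0.5859, -0.0478, 0.2459]
tool_rot: [0.683, 0.701, -0.141, 0.148]
ft_force: [-0.8, -0.9, -1.6]
grip_width: 0.0296
grip_force: 55.0
```

Run:
```python
from plan import *
for p in P: print(delta(*p).round(1))
print(robot.get_obs()["q"],robot.get_obs()["ft_force"])
```

```text
0.0 0.1 [ -2. 170.] min clear 1.0 excl lip 6.2
0.25 0.15 [  1. 158.] min clear 1.0 excl lip 3.1
0.35 0.26 [  2. 153.] min clear 1.0 excl lip 3.2
0.47 0.38 [  2. 148.] min clear 1.0 excl lip 3.2
0.6 0.5 [  1. 141.] min clear 1.0 excl lip 3.1
0.72 0.62 [ -1. 135.] min clear 1.0 excl lip 3.2
0.82 0.74 [ -2. 131.] min clear 1.0 excl lip 4.2
0.9 0.86 [ -4. 127.] min clear 1.0 excl lip 5.1
0.95 0.97 [ -5. 125.] min clear 1.0 excl lip 6.5
[-6.7  0.1  4.1  0.1  6.5 -0.6]
[-11.2   0.2  11.9   0.1   9.3  -0.6]
[-24.1   0.3   7.9   0.1  15.6  -0.6]
[-38.4   0.5   5.6   0.2  22.5  -0.6]
[-52.5   0.6   5.5   0.2  29.4  -0.5]
[-66.9   0.7   6.6   0.2  36.3  -0.5]
[-81.7   0.9   8.8   0.3  43.1  -0.5]
[-97.1   1.   12.2   0.3  50.   -0.5]
[-111.8    1.2   16.4    0.3   56.3   -0.5]
[-0.078   0.5008  1.5579 -0.4684  1.0815  0.1198] [-0.7536 -0.8918 -1.5654]
```

Request:
{"op": "move_arm", "data": {
  "series": "-7 0 4 0 6 0; -11 0 12 0 9 0; -24 0 8 0 15 0; -38 0 6 0 22 0; -52 0 5 0 29 0; -67 1 7 0 36 0; -82 1 9 0 43 0; -97 1 12 0 50 0"
}}

```text
time: 8.42
position: [0.5905, -0.1402, 0.276]
tool_rot: [0.677, 0.7, 0.162, -0.162]
ft_force: [0.2, 0.2, -0.2]
grip_width: 0.0292
grip_force: 55.0
```

Run:
```python
from plan import *
print(delta(*P[-1]).round(1))
print(robot.get_obs()["q"],robot.get_obs()["ft_force"])
```

```text
0.0 0.1 [ -2. 170.] min clear 1.0 excl lip 6.2
0.25 0.15 [  1. 158.] min clear 1.0 excl lip 3.1
0.35 0.26 [  2. 153.] min clear 1.0 excl lip 3.2
0.47 0.38 [  2. 148.] min clear 1.0 excl lip 3.2
0.6 0.5 [  1. 141.] min clear 1.0 excl lip 3.1
0.72 0.62 [ -1. 135.] min clear 1.0 excl lip 3.2
0.82 0.74 [ -2. 131.] min clear 1.0 excl lip 4.2
0.9 0.86 [ -4. 127.] min clear 1.0 excl lip 5.1
0.95 0.97 [ -5. 125.] min clear 1.0 excl lip 6.5
[-14.9  -1.2  -7.1   0.5   6.2   0. ]
[-0.5946  0.5596  1.3651  0.3754  1.5001 -0.7086] [ 0.1757  0.2305 -0.1879]
```

Request:
{"op": "move_arm", "data": {
  "series": "-15 -1 -7 0 6 0; -15 -1 -7 0 6 0; -15 -1 -7 0 6 0; -15 -1 -7 0 6 0; -15 -1 -7 0 6 0; -15 -1 -7 0 6 0"
}}

```text
time: 8.92
position: [0.5892, -0.155, 0.274]
tool_rot: [0.668, 0.69, 0.195, -0.198]
ft_force: [0.5, -1.8, -0.1]
grip_width: 0.0291
grip_force: 55.0
```

Run:
```python
from h import *
for n,a,b in(("scene",(60,130),(260,310)),("side",(200,130),(400,310))):
    c=robot.camera(n)
    I=cv2.resize(c["img"][a[1]:b[1],a[0]:b[0],::-1],None,fx=2,fy=2,interpolation=cv2.INTER_CUBIC)
    cv2.imwrite("pics/t_%s.png"%n,I)
    for d in robot.tip_of(c,"cap1"): print(n,round(d["p"],2),np.array(d["xyz"]))
cv2.imwrite("pics/g.png",np.hstack([cv2.imread("pics/t_scene.png"),cv2.imread("pics/t_side.png")]))
print(robot.get_obs()["ft_force"])
```

```text
[-0.5866 -1.9889  0.1873]
```

View pics/g.png

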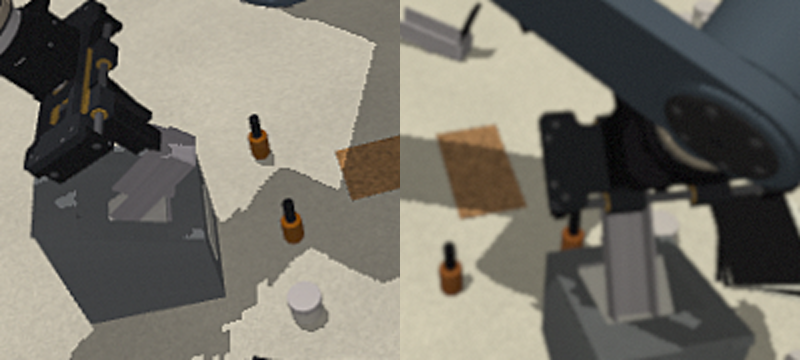

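The picture shows the flap held open by the scoop at (630,290). The tray is empty, no caps are detected, and the gripper is clear of the box. Now I'll draw the scoop out.

Run:
```python
from h import *
for a in((-30,162,.97),(-60,195,.97),(-75,250,.6)): print(delta(*lippose(*a)).round(1))
```

```text
[ 40.5   0.6 -20.5   0.4   0.3  -0.1]
[ 83.5   0.7 -32.3   0.4   0.3  -0.1]
[158.7   0.5 -24.9   0.4 -20.9  -0.1]
```

Request:
{"op": "move_arm", "data": {
  "series": "5 0 -3 0 0 0; 18 0 -9 0 0 0; 40 0 -20 0 0 0; 62 0 -26 0 0 0; 83 0 -32 0 0 0; 105 0 -30 0 -6 0; 130 0 -28 0 -12 0; 158 0 -25 0 -19 0"
}}

```text
time: 9.78
position: [0.5843, -0.0357, 0.38]
tool_rot: [0.693, 0.712, 0.082, -0.081]
ft_force: [0.3, 0.6, -2.6]
grip_width: 0.0295
grip_force: 55.0
```

```bash
cat >> h.py <<'E'
def place(o,yaw,up,pitch=0):  # scoop origin at o (world, z of its base), tcp backed up by `up` vertically
    Rs=scoopR(yaw,pitch); return np.array(o)+[0,0,up]+Rs.apply(G+.003*HD), toolR(Rs,1)
E
python3 - <<'E'
from h import *
for n in("scene","side"):
  c=robot.camera(n)
  for t in("mat","cap1","scoop_lip","polish_a","jar_a"):
    for d in robot.tip_of(c,t)[:4]: print(n,t,round(d["p"],2),np.array(d["xyz"]))
  if n=="scene": save(c,"h.png",(60,130,360,310),2.5)
o=robot.get_obs();R0=R.from_quat(o["tool_rot"]);print(o["position"],o["q"],o["time"])
print(delta(*place([.467,.1467,.003],-80,.15)).round(1))
E
```

```text
scene mat 0.57 [0.4648 0.1489 0.0039]
scene cap1 0.26 [ 0.4196 -0.0499 -0.0013]
scene cap1 0.2 [0.4668 0.1497 0.0036]
scene scoop_lip 0.8 [0.2999 0.3008 0.0182]
scene scoop_lip 0.69 [ 0.5839 -0.1156  0.2503]
scene scoop_lip 0.55 [0.3513 0.4792 0.0199]
scene scoop_lip 0.23 [ 0.6768 -0.0041 -0.003 ]
scene polish_a 0.48 [ 0.5725 -0.0076 -0.0019]
scene polish_a 0.43 [ 0.417  -0.0484 -0.0011]
scene jar_a 0.89 [ 0.7855 -0.2111  0.0013]
scene jar_a 0.77 [ 0.6789 -0.0018 -0.0017]
side mat 0.69 [ 0.4664  0.1457 -0.0014]
side scoop_lip 0.83 [0.3034 0.3006 0.021 ]
side scoop_lip 0.71 [ 0.5834 -0.1153  0.2479]
side scoop_lip 0.64 [0.3542 0.4843 0.0192]
side polish_a 0.8 [ 0.422  -0.0477  0.0016]
side polish_a 0.7 [ 0.5736 -0.0113 -0.0015]
side jar_a 0.81 [ 0.7774 -0.2057  0.0021]
side jar_a 0.76 [ 0.6815 -0.0019  0.0017]
[ 0.585  -0.0377  0.3782] [-0.3624  0.3706  1.3422  0.2179  1.5175 -0.4106] 10.3833
[ 222.5 -124.9  202.    -0.5  -36.3   -8.6]
```

View pics/h.png

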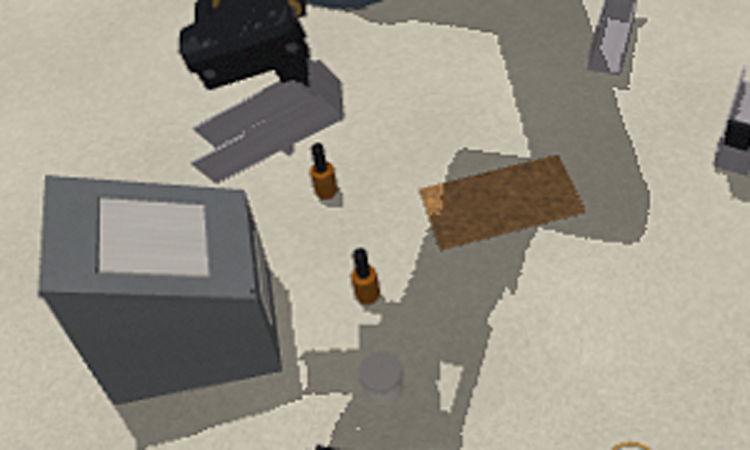

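The flap is shut at (150,235), no caps are left outside, and the bottles and jars have not moved. On to the mat.

Request:
{"op": "move_arm", "data": {
  "series": "20 -10 10 0 -6 -1; 50 -28 35 0 -12 -2; 85 -48 68 0 -18 -4; 115 -66 98 0 -24 -5; 145 -82 127 0 -30 -7; 175 -100 156 0 -36 -8; 200 -114 182 0 -36 -8; 215 -122 196 -1 -36 -9"
}}

```text
time: 11.05
position: [0.4558, 0.2166, 0.2359]
tool_rot: [0.627, 0.754, -0.123, 0.154]
ft_force: [1.4, 0.3, -2.2]
grip_width: 0.0294
grip_force: 55.0
```

Run:
```python
from h import *
print(delta(*place([.466,.1475,.003],-80,.04)).round(1))
o=robot.get_obs();print(o["q"])
```

```text
[ 50.1  -2.9 101.5   0.7  -0.2   0.3]
[ 0.4351  0.4552  1.6764 -0.4268  1.1415  0.4576]
```

Request:
{"op": "move_arm", "data": {
  "series": "8 0 16 0 0 0; 20 -1 40 0 0 0; 32 -2 64 1 0 0; 42 -3 85 1 0 0; 48 -3 97 1 0 0; 50 -3 101 1 0 0; 50 -3 101 1 0 0; 50 -3 101 1 0 0"
}}

```text
time: 11.72
position: [0.4541, 0.2206, 0.1253]
tool_rot: [0.629, 0.752, -0.129, 0.149]
ft_force: [1.0, 0.2, -0.4]
grip_width: 0.0294
grip_force: 55.0
```

Run:
```python
from h import *
look(("scoop_lip","scoop"))
print("expected lip",scoopR(-80).apply(L)+[.466,.1475,.043])
for n in("scene","side","wrist"):
  c=robot.camera(n)
  for d in robot.tip_of(c,"mat")[:1]: print(n,round(d["p"],2),np.array(d["xyz"]))
print(delta(*place([.466,.1475,.003],-80,.0)).round(1))
```

```text
scene scoop_lip 0.9 [0.477  0.0835 0.0675] in tool [-105.7651   -1.5976  107.8607]
scene scoop 0.59 [0.4763 0.0793 0.0659] in tool [-108.8444   -2.9587  110.9968]
side scoop_lip 0.95 [0.4773 0.0775 0.0629] in tool [-109.5695   -2.0196  114.4237]
expected lip [0.4772 0.0839 0.0624]
scene 0.88 [0.4648 0.1488 0.0033]
side 0.9 [ 0.4676  0.1487 -0.003 ]
[18.6  0.  38.  -0.3 -0.1  0.3]
```

Request:
{"op": "move_arm", "data": {
  "series": "4 0 8 0 0 0; 9 0 18 0 0 0; 13 0 27 0 0 0; 16 0 33 0 0 0; 17 0 35 0 0 0; 18 0 37 0 0 0; 18 0 37 0 0 0; 18 0 37 0 0 0"
}}

```text
time: 12.98
position: [0.4529, 0.2231, 0.084]
tool_rot: [0.628, 0.752, -0.129, 0.149]
ft_force: [0.1, -0.7, -1.3]
grip_width: 0.0293
grip_force: 55.0
```

Run:
```python
from h import *
o=robot.get_obs();print(o["ft_force"],o["moment"],o["position"])
print(delta(*place([.466,.1475,.003],-80,.0)).round(1))
```

```text
[ 0.1133 -0.6995 -1.3373] [ 0.2818  0.0961 -0.002 ] [0.4529 0.2231 0.084 ]
[ 0.5 -0.2  0.9 -0.3 -0.2  0.3]
```

Request:
{"op": "move_arm", "data": {
  "series": "0.4 0 1 0 0 0; 0.4 0 1 0 0 0; 0.4 0 1 0 0 0; 0.4 0 1 0 0 0"
}}

```text
time: 13.32
position: [0.4528, 0.2229, 0.0831]
tool_rot: [0.629, 0.752, -0.129, 0.149]
ft_force: [0.0, -1.1, -0.1]
grip_width: 0.0294
grip_force: 55.0
```

Request:
{"op": "move_arm", "data": {
  "series": "0.3 0 0.7 0 0 0; 0.3 0 0.7 0 0 0; 0.3 0 0.7 0 0 0; 0.3 0 0.7 0 0 0"
}}

```text
time: 13.65
position: [0.4529, 0.223, 0.083]
tool_rot: [0.629, 0.752, -0.129, 0.15]
ft_force: [-0.8, 0.9, 6.2]
grip_width: 0.0292
grip_force: 55.0
```

Contact is at 6 N. I'll relieve the press slightly, open gently and back off along the handle.

Request:
{"op": "move_arm", "data": {
  "series": "-0.2 0 -0.4 0 0 0; -0.2 0 -0.4 0 0 0; -0.2 0 -0.4 0 0 0"
}}

```text
time: 13.9
position: [0.4529, 0.223, 0.083]
tool_rot: [0.629, 0.752, -0.129, 0.149]
ft_force: [-1.0, 1.6, 5.0]
grip_width: 0.0297
grip_force: 55.0
```

Request:
{"op": "move_arm", "data": {
  "series": "0 0 0 0 0 0; 0 0 0 0 0 0; 0 0 0 0 0 0; 0 0 0 0 0 0; 0 0 0 0 0 0; 0 0 0 0 0 0; 0 0 0 0 0 0",
  "jaw": 0.7
}}

```text
time: 14.48
position: [0.4527, 0.2228, 0.0825]
tool_rot: [0.629, 0.752, -0.129, 0.149]
ft_force: [-0.7, 0.2, -0.6]
grip_width: 0.0598
grip_force: 0.0
```

Request:
{"op": "move_arm", "data": {
  "series": "0 0 -8 0 0 0; 0 0 -25 0 0 0; 0 0 -50 0 0 0; 0 0 -80 0 0 0; 0 0 -110 0 0 0; 0 0 -140 0 0 0; 0 0 -150 0 0 0; 0 0 -150 0 0 0"
}}

```text
time: 15.15
position: [0.4447, 0.2821, 0.2238]
tool_rot: [0.629, 0.753, -0.126, 0.15]
ft_force: [0.4, -0.3, -0.3]
grip_width: 0.0611
grip_force: 0.0
```

Run:
```python
from h import *
for n in("scene","side"):
  c=robot.camera(n)
  for t in("mat","scoop","scoop_lip","scoop_grip","cap1"):
    for d in robot.tip_of(c,t)[:4]:
      if .36<d["xyz"][0]<.6 and d["xyz"][1]<.35:print(n,t,round(d["p"],2),np.array(d["xyz"]))
  if n=="scene": save(c,"i.png",(60,130,360,310),2.5)
```

```text
scene mat 0.58 [0.4654 0.1461 0.0018]
scene scoop 0.83 [0.4617 0.149  0.0023]
scene scoop_lip 0.84 [0.4791 0.0838 0.0257]
scene scoop_grip 0.82 [0.453  0.2292 0.0825]
side mat 0.8 [ 0.4702  0.1461 -0.0018]
side scoop 0.95 [ 0.4641  0.1442 -0.0001]
side scoop_lip 0.63 [0.4739 0.0811 0.0236]
side scoop_lip 0.3 [ 0.4709  0.146  -0.0014]
side scoop_grip 0.6 [0.453  0.2219 0.0807]
side scoop_grip 0.2 [ 0.5891 -0.147   0.1523]
```

View pics/i.png

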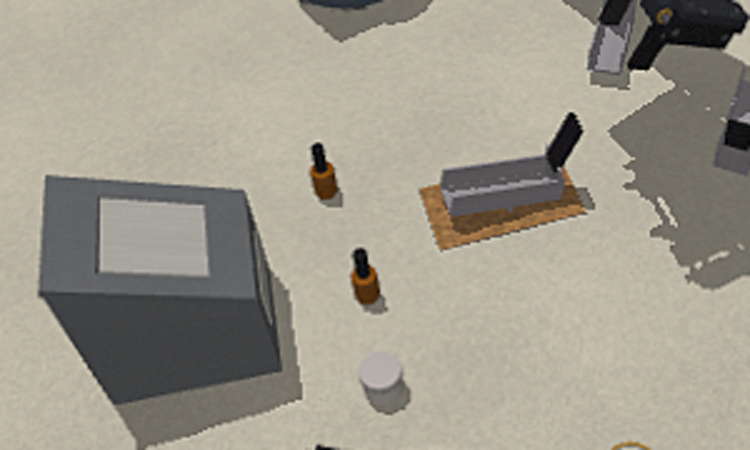

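The scoop stands empty on the mat at (505,190), centred within about 4 mm and lengthwise. The flap is shut and the bottles and jars are where they were.

```bash
python3 -c "
from rig import robot
print(robot.hand_in())"
```

```text
the job is handed in; nothing more can be done
None
```

The job is handed in: the three caps were tipped into the take-back box, the flap is shut again, and the empty scoop stands upright and lengthwise on the cork mat, within about 4 mm of its centre; the bottles and jars have not moved.

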